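# Push the amplifier block home in the fitting jig

### The job

Push the black finned amplifier block across the jig board with your fingers until its long side lies flush along the aluminium fence and its end touches the inner side of the yellow end stop (not the grey one). Only slide it, never lift or tip it, and leave the latch, the corner fitting, the spray can and the screwdriver where they are. Finish with the hand clear.

Things in the scene. Friction and masses are not known exactly. Their poses are not given: they have to be found in the camera images.
- jig: Fixed pale plywood board, top at z 12 mm, turned up to 0.2 rad. On it a straight aluminium fence 460 mm long, 34 mm high above the board. Origin: table height, on the fence's flat face towards the robot, midway along it. x: square through the fence, away from the robot (board from x -260 to +140 mm); y: along the fence to the left (board to +-330 mm); z up.
- yellow_stop: Fixed yellow end stop, 70 (x) by 20 (y) by 30 mm high, on the board against the fence, 190 mm along the fence from the jig's origin, at its left (+y) or right (-y) end, changing from run to run. Origin: centre of its underside. Axes parallel to the jig's. Its inner side, towards the middle of the fence, is 10 mm from its origin.
- grey_stop: Fixed grey end stop, the same size, at the other end of the fence. Not to be used. Origin and axes as for the yellow one.
- amp: Black amplifier block, loose on the board: 95 (x) by 120 (y) by 50 mm high, 0.4 to 0.8 kg, flat sides, fins on top, silver plate on the 120 mm side facing the robot (-x). Origin: centre of underside. Starts 115-150 mm from the fence, up to 0.4 rad askew. Home: silver side still to the robot, centre 47.5 mm from the fence face and 70 mm from the yellow stop's centre along y. Slides at 2 to 6 N.
- latch: Loose steel case latch, plate 70 by 60 mm, 30 mm high with its wing. Bystander: leave alone. Origin: centre of its underside. It, the corner fitting and the can stand in changing order: one behind the fence, the other two on the board outside the two end stops.
- corner: Loose steel flight-case corner fitting with a ball, 50 by 50 by 50 mm. Bystander: leave alone. Origin: centre of its underside.
- can: Yellow and red spray can, 52 mm across, 130 mm tall, standing. Bystander: leave alone. Origin: centre of its underside.
- driver: Screwdriver with an orange handle, 180 mm long, lying behind the fence. Bystander: leave alone. Its x axis runs from the handle to the tip.
Things that resemble listed ones, but are neither listed nor needed, are in the scene too. Of the things shaped like the amp, the black one is meant.

How it is judged (in metres and radians):
At the end, for the whole second after the job is handed in: The amplifier block lies flat and at rest on the board, within 3 mm of touching the fence and the inner side of the yellow stop, square to the jig within 0.035 rad; latch, corner fitting, can and screwdriver are within 15 mm of where they started and the can stands (x of amp in the frame of jig between -0.0505 and -0.0445 m and (y of amp in the frame of yellow_stop between 0.067 and 0.073 m or y of amp in the frame of yellow_stop between -0.073 and -0.067 m) and y of amp in the frame of jig between -0.13 and 0.13 m and angle between the x axis of amp and the x axis of jig, either way round below 0.035 rad and height (world z) of amp below 0.015 m and angle between amp's own z axis and vertical below 0.03 rad and linear speed of amp below 0.01 m/s and distance of each of latch, corner, can, driver from where it was at the start of the episode below 0.015 m and angle between can's own z axis and vertical below 0.3 rad).
It fails at once if the amplifier block is lifted (more than 8 mm off the board) or tipped (more than 0.15 rad) (height (world z) of amp above 0.02 m or angle between amp's own z axis and vertical above 0.15 rad).
It fails at once if a bystander (latch, corner fitting, can, screwdriver) is shifted by more than 15 mm, or the can is tipped (distance of any of latch, corner, can, driver from where it was at the start of the episode above 0.015 m or angle between can's own z axis and vertical above 0.3 rad).
It also fails if it takes over 51 s, if anything falls off the work surface, if the arm or the gripper's body presses on something with over 40 N, if the wrist force passes 120 N, or if a joint passes its speed limit or range.

### The arm

A 6-joint arm with a two-finger parallel gripper is mounted at the origin on the work surface. World frame = base frame: x ahead of the robot, y to its left, z up, the work surface at z = 0. Lengths are in mm, angles in rad, forces in N, time in s.
With the tool pointing down it reaches from about 400 to 925 mm from the base axis. Payload 12.5 kg.
Tool frame: the origin (TCP) lies at the very end of the fingers, on their centre line; the grasp point (between the pads) lies behind it (env.grip_depth is the z of the grasp point in the tool frame, in mm); z points along the fingers, y is the line along which they close (so a half turn about z gives the same grasp; the last joint's range is limited). The gripper opens to 95 mm and grips with 3 to 60 N. Pads are 20 mm wide; open, the fingers measure 119 mm over their backs; the gripper's body (75 mm by 180 mm) begins 59 mm behind the grasp point.
Start: joints at [1.229, 0.491, 1.559, -0, 1.092, -0.106], TCP at [145.995, 607.727, 214.661] pointing down, gripper open.
Joint ranges: [-3.1, 3.1], [-0.84, 2.19], [0.05, 2.79], [-1.13, 4.28], [0.06, 2.93], [-2.69, 2.69]. Speed limits (rad/s): [2.22, 2.22, 2.79, 3.14, 3.14, 3.14].

### API

Orientations are given as [roll, pitch, yaw] about the fixed x, y, z axes, in that order (R = Rz(yaw) Ry(pitch) Rx(roll)).
In Python, from cell import env, optics gives the robot as it stands.
- The arm moves only by the tool step_arm, never from a script. Its argument "moves" is a list of rows, each an object of numbers: "tx", "ty", "tz": the shift along the tool's x, y, z in mm; "roll": the turn about the tool's z in rad. In form: [{"tx": .., "ty": .., "tz": .., "roll": ..}, ...]. A call has 1 to 12 rows; each row is the pose to reach, as a shift and turn from the pose commanded when the call began, along the tool's axes at that moment; what a row does not reach only later rows make up. A row lasts 1/12 s, in which the tool goes at most 41.7 mm and 7.16 degrees, less where a joint would pass 70% of its speed; a pose out of reach is approached as far as the arm can. A call with a gripper value outside its range is refused whole. "grip" is the finger opening in mm, from 0 to 95.1, set as the call begins (left out, the last holds). The fingers move at their own pace and stop on an object; the grip force is fixed at half the most. Time passes only in rows, so rows that repeat a pose let the fingers close. It gives the time, the measured TCP pose, the force, the opening and the grip force at its end, in the units of the state.
- env.state(): the state, without advancing time (a new reading comes with each control period).
- optics.read_camera(name): name is "scene" or "top"; returns a dict with "pixels" (420x560x3 uint8, blue, green, red), "mtx" (3x3 intrinsics, pixels), "view" (4x4, takes a point from world to camera coordinates). Camera axes: x right, y down, z forward; pixel columns grow to the right and rows downward; lengths in mm; the calibration is good to about 2 mm. A picture is of the moment at which its call begins. There is no depth.
- env.job_done(): hands the job in; it is judged then, once.
The state is a dict: "t": time; "joints": joint angles; "qvel": joint speeds; "tau": joint torques, N m; "eef_pos": TCP position; "tcp_rot": TCP orientation; "ft_force": force on the tool from outside, world axes, zero at the start; "moment": the same for the moment, N m; "opening": opening from 0.0 (shut) to 1.0 (fully open); "grip_force": force on a finger pad.
Only numpy, scipy, OpenCV 4.12 (cv2) and the standard library are available. Lean on these libraries where they do the work, as an engineer would, in place of code of your own. Each camera call takes 0.05 s, during which the arm holds its last target. There are 200 camera calls.

## Working session

There is one attempt and no reset: what is moved stays moved. The work goes in short steps, Python scripts to look and compute and a tool call to move; the robot and the scene stay as the last step left them, time stands still between calls to the robot, and variables do not carry over. Pictures are saved under pics/ and viewed, at most 10 in all, crops included, and the job is handed in when it is done.

Besides the shell and the picture viewer there is one more tool, called as name([rows], argument=value, ...), one row to a line, values as JSON. step_arm: Moves the arm, as the interface text tells. Its arguments: {"type":"object","properties":{"moves":{"type":"array"},"grip":{"type":"number"}},"required":["moves"]}

```bash
mkdir -p pics; ls
python3 - <<'E'
from cell import env, optics
import cv2,numpy as np
for n in("scene","top"):
    r=optics.read_camera(n); cv2.imwrite(f"pics/{n}0.png",r["pixels"]); print(n,r["mtx"].round(1).tolist(),r["view"].round(3).tolist())
s=env.state(); print(s, env.grip_depth)
E
```

```text
pics
scene [[484.1, 0.0, 280.9], [0.0, 484.1, 206.4], [0.0, 0.0, 1.0]] [[-0.778, 0.629, -0.007, 383.754], [0.389, 0.472, -0.791, -146.178], [-0.494, -0.618, -0.612, 1274.392], [0.0, 0.0, 0.0, 1.0]]
top [[519.0, 0.0, 275.0], [0.0, 519.0, 216.3], [0.0, 0.0, 1.0]] [[-0.027, -1.0, -0.014, 51.897], [-0.985, 0.029, -0.169, 515.263], [0.17, 0.01, -0.985, 1378.886], [0.0, 0.0, 0.0, 1.0]]
{'t': 0.1, 'joints': array([ 1.22934267e+00,  4.91495837e-01,  1.55941879e+00,  2.62973303e-05,
        1.09170658e+00, -1.05634811e-01]), 'qvel': array([ 4.69155239e-04, -1.61231660e-03, -1.05385243e-03,  4.97523627e-04,
       -8.13254748e-05,  1.01469556e-04]), 'tau': array([ 3.35961697e-03, -6.13622832e+01, -2.58605218e+01,  6.94644498e-02,
        4.69884847e-02, -5.00732017e-05]), 'eef_pos': array([145.93959962, 607.48491601, 214.11189899]), 'tcp_rot': array([-3.14057230e+00, -1.31642961e-04,  2.90576160e+00]), 'ft_force': array([0.36399604, 0.2550141 , 0.71202644]), 'moment': array([-0.019816  ,  0.00046107,  0.05520322]), 'grip_force': 0.0, 'opening': 1.001841612658533} -18.8
```

View pics/top0.png

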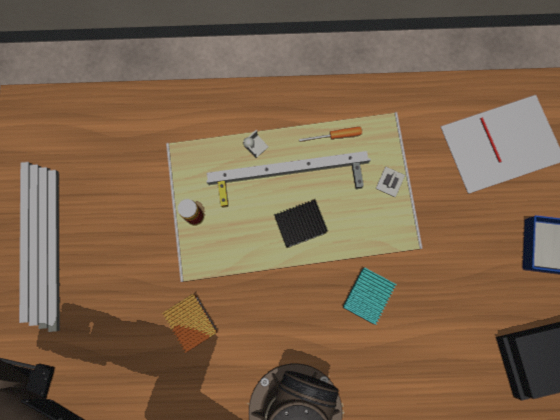

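View pics/scene0.png

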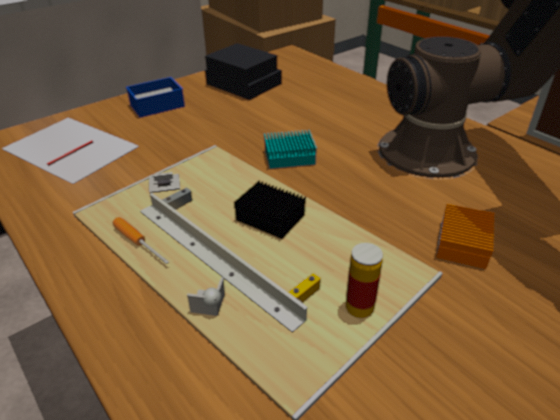

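Top view: candidates for the amp are the black finned block on the board (301,223), teal finned block (370,296), orange finned block (190,322) and black box (535,360). By the description I choose (301,223). The yellow stop is on the left at (223,193) and the grey one at (358,175). The can is at (192,211), the corner at (255,145), the latch at (391,181) and the driver at (335,134).

```bash
cat > h.py <<'E'
from cell import env, optics
import cv2,numpy as np
def ray(cam,px,z):
    R,t=cam["view"][:3,:3],cam["view"][:3,3]
    d=R.T@np.linalg.inv(cam["mtx"])@np.c_[np.atleast_2d(px),np.ones(len(np.atleast_2d(px)))].T
    c=-R.T@t
    return (c[:,None]+d*(z-c[2])/d[2]).T
def proj(cam,P):
    q=cam["mtx"]@(cam["view"][:3,:3]@np.atleast_2d(P).T+cam["view"][:3,3:]); return (q[:2]/q[2]).T
def big(m):
    return max(cv2.findContours(m.astype(np.uint8),cv2.RETR_EXTERNAL,cv2.CHAIN_APPROX_NONE)[0],key=cv2.contourArea)
E
python3 - <<'E'
from h import *
c=optics.read_camera("top"); im=c["pixels"]; hsv=cv2.cvtColor(im,cv2.COLOR_BGR2HSV)
print("cam",(-c["view"][:3,:3].T@c["view"][:3,3]).round())
print([(p,hsv[p[1],p[0]].tolist()) for p in[(320,255),(200,160),(223,188),(301,223),(140,200),(280,171),(222,200),(192,260)]])
b=cv2.inRange(hsv,(20,40,110),(40,255,255)); b=cv2.morphologyEx(b,cv2.MORPH_OPEN,np.ones((3,3)))
h=cv2.convexHull(big(b)); r=cv2.minAreaRect(h); bp=cv2.boxPoints(r); print("board px",bp.round(1).tolist()); 
W=ray(c,bp,12); print("board",W.round(1).tolist())
roi=np.zeros(im.shape[:2],np.uint8); roi[190:255,262:340]=1
a=(hsv[...,2]<60)&(roi>0); k=big(a); ap=ray(c,k.reshape(-1,2).astype(float),62)[:,:2].astype(np.float32)
print("amp",cv2.minAreaRect(ap),cv2.minAreaRect(k))
y=cv2.inRange(hsv,(20,150,60),(32,255,255)); y[:,:210]=0;y[:,236:]=0;y[:175]=0;y[212:]=0
yk=big(y);yp=ray(c,yk.reshape(-1,2).astype(float),42)[:,:2].astype(np.float32); print("ystop",cv2.minAreaRect(yp),cv2.contourArea(yk))
crop=cv2.resize(im[130:260,165:425],None,fx=3,fy=3,interpolation=cv2.INTER_CUBIC); cv2.imwrite("pics/crop.png",crop)
E
```

```text
cam [ 275.   24. 1447.]
[((320, 255), [28, 75, 166]), ((200, 160), [22, 84, 167]), ((223, 188), [28, 161, 165]), ((301, 223), [12, 34, 37]), ((140, 200), [14, 147, 137]), ((280, 171), [15, 3, 159]), ((222, 200), [25, 39, 86]), ((192, 260), [28, 74, 165])]
board px [[164.1999969482422, 143.8000030517578], [400.20001220703125, 111.4000015258789], [419.0, 248.39999389648438], [182.89999389648438, 280.70001220703125]]
board [[743.6, 351.9, 12.0], [819.7, -332.8, 12.0], [420.7, -357.7, 12.0], [349.6, 296.3, 12.0]]
amp ((493.7616271972656, -30.40972137451172), (94.48863220214844, 117.80516815185547), 19.204200744628906) ((300.45172119140625, 223.0187530517578), (34.63950729370117, 43.597110748291016), 68.74949645996094)
ystop ((586.3187866210938, 181.0792694091797), (69.11875915527344, 18.60311508178711), 6.484364032745361) 92.0
```

View pics/crop.png

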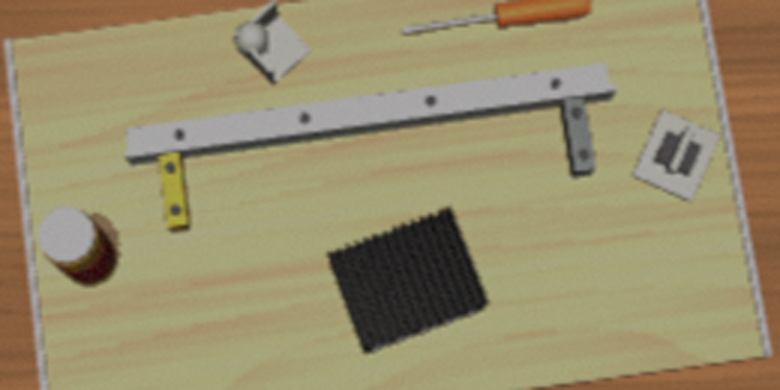

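The crop confirms the black finned block (crop (408,280)), with the fence's front edge running from (128,158) to (612,96) and the yellow stop at (173,190).

Run:
```python
from h import *
c=optics.read_camera("top"); im=c["pixels"]; g=im.astype(float).max(2); hsv=cv2.cvtColor(im,cv2.COLOR_BGR2HSV)
T=[];B=[]
for x in range(238,345):
    y0=181-(x-210)*0.1575*0.83
    ys=np.arange(int(y0)-12,int(y0)+14); col=g[ys,x]; d=np.diff(col)
    i=d.argmin(); j=i+d[i:i+8].argmax()
    T.append((x,ys[i]+.5));B.append((x,ys[j]+.5))
for n,P,z in(("top",T,46),("bot",B,12)):
    w=ray(c,np.array(P,float),z)[:,:2].astype(np.float32)
    v=cv2.fitLine(w,cv2.DIST_HUBER,0,.01,.01).ravel(); v=v*np.sign(v[1]) if 0 else v
    print(n,v, "angle",np.arctan2(-v[0],v[1])%np.pi, "x at y=0",v[2]-v[3]*v[0]/v[1], np.std(w[:,0]-(v[2]+(w[:,1]-v[3])*v[0]/v[1])))
for n,m in(("white",(hsv[...,1]<40)&(g>110)),):
    m=m.astype(np.uint8);m[:130]=0;m[190:]=0;m[:,:200]=0;m[:,375:]=0
    k=big(cv2.morphologyEx(m,cv2.MORPH_OPEN,np.ones((2,2)))).reshape(-1,2).astype(float); r=cv2.minAreaRect(ray(c,k,46)[:,:2].astype(np.float32)); print("flange",r, cv2.boxPoints(r))
```

```text
top [ 1.0792764e-01 -9.9415874e-01  6.4416901e+02 -1.0526749e+01] angle 0.10813832 x at y=0 643.0262 2.0253963
bot [ 1.0884169e-01 -9.9405909e-01  6.4449951e+02 -1.0080480e+01] angle 0.1090579 x at y=0 643.39575 2.0387192
flange ((650.3074951171875, -4.3678131103515625), (37.16932678222656, 455.0943908691406), 6.093231201171875) [[ 607.67444  219.92116]
 [ 655.9812  -232.60219]
 [ 692.94055 -228.65678]
 [ 644.6338   223.86656]]
```

step_arm([
  {"tx": -371,"ty": -329,"tz": 0,"roll": -0.344},
  {"tx": -371,"ty": -329,"tz": 0,"roll": -0.344},
  {"tx": -371,"ty": -329,"tz": 0,"roll": -0.344},
  {"tx": -371,"ty": -329,"tz": 0,"roll": -0.344},
  {"tx": -371,"ty": -329,"tz": 0,"roll": -0.344},
  {"tx": -371,"ty": -329,"tz": 0,"roll": -0.344},
  {"tx": -371,"ty": -329,"tz": 0,"roll": -0.344},
  {"tx": -371,"ty": -329,"tz": 0,"roll": -0.344},
  {"tx": -371,"ty": -329,"tz": 0,"roll": -0.344},
  {"tx": -371,"ty": -329,"tz": 0,"roll": -0.344},
  {"tx": -371,"ty": -329,"tz": 0,"roll": -0.344},
  {"tx": -371,"ty": -329,"tz": 0,"roll": -0.344},
], grip=70)

```text
t: 1.2
eef_pos: [430.8, 199.0, 214.8]
tcp_rot: [3.142, 0.0, -3.034]
ft_force: [1.0, 0.8, 0.6]
opening: 0.738
grip_force: 0.0
```

step_arm([
  {"tx": 48,"ty": -235,"tz": 0,"roll": 0},
  {"tx": 48,"ty": -235,"tz": 0,"roll": 0},
  {"tx": 48,"ty": -235,"tz": 0,"roll": 0},
  {"tx": 48,"ty": -235,"tz": 0,"roll": 0},
  {"tx": 48,"ty": -235,"tz": 0,"roll": 0},
  {"tx": 48,"ty": -235,"tz": 0,"roll": 0},
  {"tx": 48,"ty": -235,"tz": 0,"roll": 0},
  {"tx": 48,"ty": -235,"tz": 60,"roll": 0},
  {"tx": 48,"ty": -235,"tz": 100,"roll": 0},
  {"tx": 48,"ty": -235,"tz": 130,"roll": 0},
  {"tx": 48,"ty": -235,"tz": 130,"roll": 0},
  {"tx": 48,"ty": -235,"tz": 130,"roll": 0},
], grip=70)

```text
t: 2.2
eef_pos: [406.6, -37.2, 83.4]
tcp_rot: [3.14, -0.005, -3.033]
ft_force: [0.8, -0.2, 1.3]
opening: 0.733
grip_force: 0.0
```

step_arm([
  {"tx": 0,"ty": 0,"tz": 20,"roll": 0},
  {"tx": 0,"ty": 0,"tz": 40,"roll": 0},
  {"tx": 0,"ty": 0,"tz": 60,"roll": 0},
  {"tx": 0,"ty": 0,"tz": 60,"roll": 0},
  {"tx": -6,"ty": 0,"tz": 60,"roll": 0},
  {"tx": -12,"ty": 0,"tz": 60,"roll": 0},
  {"tx": -18,"ty": 0,"tz": 60,"roll": 0},
  {"tx": -24,"ty": 0,"tz": 60,"roll": 0},
  {"tx": -30,"ty": 0,"tz": 60,"roll": 0},
  {"tx": -36,"ty": 0,"tz": 60,"roll": 0},
  {"tx": -42,"ty": 0,"tz": 60,"roll": 0},
  {"tx": -48,"ty": 0,"tz": 60,"roll": 0},
])

```text
t: 3.2
eef_pos: [455.7, -32.3, 24.6]
tcp_rot: [3.141, -0.0, -3.033]
ft_force: [-3.8, 1.4, 2.1]
opening: 0.736
grip_force: 1.7
```

step_arm([
  {"tx": -5,"ty": 0,"tz": 0,"roll": 0},
  {"tx": -10,"ty": 0,"tz": 0,"roll": 0},
  {"tx": -15,"ty": 0,"tz": 0,"roll": 0},
  {"tx": -20,"ty": 0,"tz": 0,"roll": 0},
  {"tx": -25,"ty": 0,"tz": 0,"roll": 0},
  {"tx": -30,"ty": 0,"tz": 0,"roll": 0},
  {"tx": -35,"ty": 0,"tz": 0,"roll": 0},
  {"tx": -40,"ty": 0,"tz": 0,"roll": 0},
  {"tx": -45,"ty": 0,"tz": 0,"roll": 0},
  {"tx": -50,"ty": 0,"tz": 0,"roll": 0},
  {"tx": -55,"ty": 0,"tz": 0,"roll": 0},
  {"tx": -60,"ty": 0,"tz": 0,"roll": 0},
])

```text
t: 4.2
eef_pos: [514.9, -26.0, 24.6]
tcp_rot: [3.141, -0.001, -3.034]
ft_force: [-6.9, -0.5, 4.5]
opening: 0.737
grip_force: 3.0
```

Run:
```python
from h import *
c=optics.read_camera("top"); cv2.imwrite("pics/t1.png",cv2.resize(c["pixels"][110:300,150:430],None,fx=2.7,fy=2.7,interpolation=cv2.INTER_CUBIC)); s=env.state(); print(s["eef_pos"],s["ft_force"])
p=s["eef_pos"];n=np.array([.9941,.1083]);u=np.array([-.1083,.9941]);print("jig",n@p[:2]-639.4,u@p[:2]+74.3)
```

```text
[516.11314796 -26.02725121  24.63478725] [-0.841086    0.91674059  0.34439272]
jig -129.15067091788228 -7.468744354665489
```

View pics/t1.png

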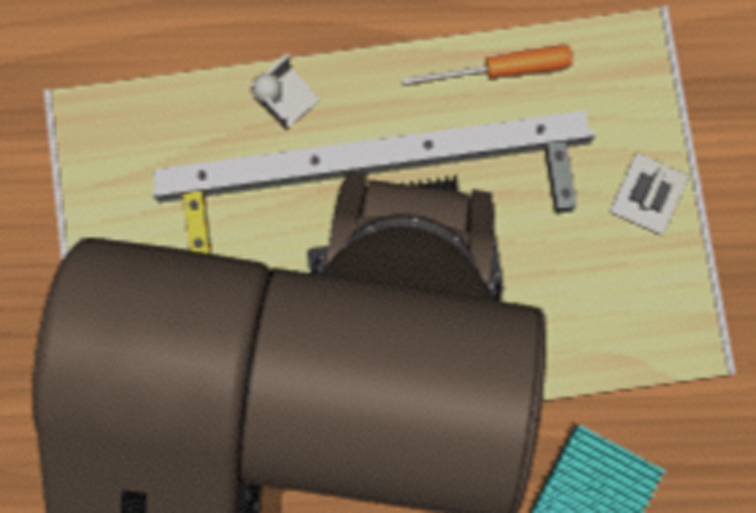

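The arm covers most of the amp. Its far finned edge, at crop (430,183), lies roughly parallel to the fence, about 24 mm off by the hand position. I keep pushing gently to contact.

step_arm([
  {"tx": -4,"ty": 0,"tz": 0,"roll": 0},
  {"tx": -8,"ty": 0,"tz": 0,"roll": 0},
  {"tx": -12,"ty": 0,"tz": 0,"roll": 0},
  {"tx": -16,"ty": 0,"tz": 0,"roll": 0},
  {"tx": -18,"ty": 0,"tz": 0,"roll": 0},
  {"tx": -20,"ty": 0,"tz": 0,"roll": 0},
  {"tx": -21,"ty": 0,"tz": 0,"roll": 0},
  {"tx": -22,"ty": 0,"tz": 0,"roll": 0},
])

```text
t: 4.92
eef_pos: [536.8, -23.6, 24.6]
tcp_rot: [3.141, -0.0, -3.033]
ft_force: [-3.7, -0.6, 0.8]
opening: 0.735
grip_force: 1.6
```

step_arm([
  {"tx": -1,"ty": 0,"tz": 0,"roll": 0},
  {"tx": -2,"ty": 0,"tz": 0,"roll": 0},
])

```text
t: 5.08
eef_pos: [538.9, -23.4, 24.6]
tcp_rot: [3.142, 0.0, -3.033]
ft_force: [-2.6, -0.5, -0.9]
opening: 0.734
grip_force: 1.1
```

step_arm([
  {"tx": -1,"ty": 0,"tz": 0,"roll": 0},
  {"tx": -1.5,"ty": 0,"tz": 0,"roll": 0},
])

```text
t: 5.25
eef_pos: [539.5, -23.3, 24.6]
tcp_rot: [3.141, -0.002, -3.033]
ft_force: [-9.0, -2.9, 5.5]
opening: 0.732
grip_force: 4.5
```

step_arm([
  {"tx": -0.7,"ty": 0,"tz": 0,"roll": 0},
  {"tx": -0.7,"ty": 0,"tz": 0,"roll": 0},
])

```text
t: 5.42
eef_pos: [539.5, -23.3, 24.6]
tcp_rot: [3.141, -0.003, -3.033]
ft_force: [-10.2, -3.6, 4.8]
opening: 0.735
grip_force: 5.2
```

step_arm([
  {"tx": 10,"ty": 0,"tz": 0,"roll": 0},
  {"tx": 35,"ty": 0,"tz": 0,"roll": 0},
  {"tx": 35,"ty": 0,"tz": -30,"roll": 0},
  {"tx": 35,"ty": 0,"tz": -60,"roll": 0.1},
  {"tx": 35,"ty": -30,"tz": -90,"roll": 0.2},
  {"tx": 35,"ty": -60,"tz": -90,"roll": 0.3},
  {"tx": 35,"ty": -96,"tz": -90,"roll": 0.42},
  {"tx": 0,"ty": -96,"tz": -90,"roll": 0.54},
  {"tx": -30,"ty": -96,"tz": -90,"roll": 0.66},
  {"tx": -55,"ty": -96,"tz": -90,"roll": 0.78},
  {"tx": -55,"ty": -96,"tz": -90,"roll": 0.9},
  {"tx": -55,"ty": -96,"tz": -90,"roll": 1.02},
], grip=65)

```text
t: 6.42
eef_pos: [607.2, -112.6, 114.3]
tcp_rot: [3.14, 0.001, 2.224]
ft_force: [-0.3, -0.1, -0.4]
opening: 0.682
grip_force: 0.0
```

step_arm([
  {"roll": 0.12},
  {"roll": 0.24},
  {"roll": 0.36},
  {"roll": 0.48},
  {"roll": 0.551},
  {"roll": 0.551},
  {"roll": 0.551},
])

```text
validation failed for argument at $.mo...
```

Run:
```python
from h import *
c=optics.read_camera("top"); cv2.imwrite("pics/t2.png",cv2.resize(c["pixels"][110:300,150:430],None,fx=2.7,fy=2.7,interpolation=cv2.INTER_CUBIC)); s=env.state(); print(s["eef_pos"],s["tcp_rot"],s["joints"])
p=s["eef_pos"];n=np.array([.9941,.1083]);u=np.array([-.1083,.9941]);print("jig",n@p[:2]-639.4,u@p[:2]+74.3)
```

```text
[ 606.57941191 -112.57109766  114.32926606] [3.14067429e+00 7.87159105e-04 2.21542216e+00] [-2.90638591e-01  5.90482033e-01  1.68103103e+00  3.55931969e-04
  8.68901007e-01 -9.35494442e-01]
jig -48.59085649548183 -103.2994784952444
```

View pics/t2.png

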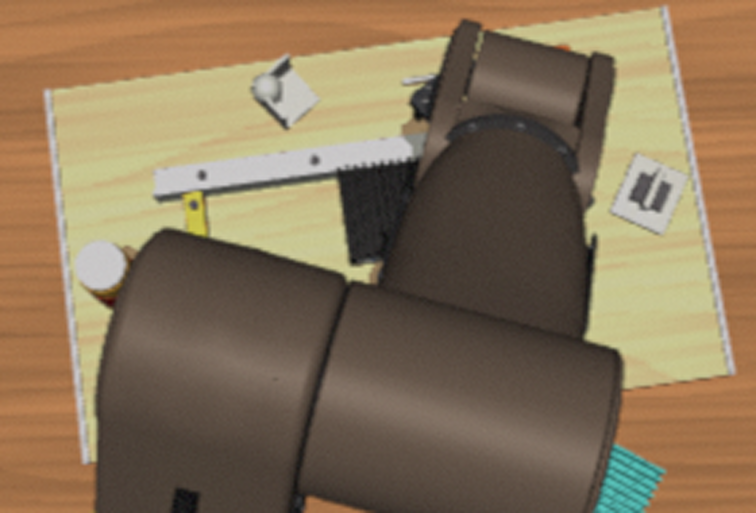

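The block is flush on the fence, with its left edge near crop x 340–350, so its centre is about 21 mm right of the jig origin. The hand is to the right of it, still partly turned, because that call was refused.

step_arm([
  {"tx": 0,"ty": 0,"tz": 0,"roll": 0.12},
  {"tx": 0,"ty": 0,"tz": 0,"roll": 0.24},
  {"tx": 0,"ty": 0,"tz": 0,"roll": 0.36},
  {"tx": 0,"ty": 0,"tz": 0,"roll": 0.48},
  {"tx": 0,"ty": 0,"tz": 0,"roll": 0.543},
  {"tx": 0,"ty": 0,"tz": 0,"roll": 0.543},
  {"tx": 0,"ty": 0,"tz": 0,"roll": 0.543},
])

```text
t: 7.05
eef_pos: [606.0, -112.7, 114.8]
tcp_rot: [3.141, 0.0, 1.691]
ft_force: [-0.0, 0.7, 0.8]
opening: 0.682
grip_force: 0.0
```

step_arm([
  {"tx": -10,"ty": -2,"tz": 0,"roll": 0},
  {"tx": -10,"ty": -2,"tz": 30,"roll": 0},
  {"tx": -10,"ty": -2,"tz": 60,"roll": 0},
  {"tx": -10,"ty": -2,"tz": 80,"roll": 0},
  {"tx": -10,"ty": -2,"tz": 90,"roll": 0},
  {"tx": -10,"ty": -2,"tz": 90,"roll": 0},
])

```text
t: 7.55
eef_pos: [604.3, -123.1, 22.7]
tcp_rot: [-3.139, -0.001, 1.688]
ft_force: [-0.3, 0.0, 0.0]
opening: 0.685
grip_force: 0.0
```

step_arm([
  {"tx": 5,"ty": 0,"tz": 0,"roll": 0.009},
  {"tx": 10,"ty": 0,"tz": 0,"roll": 0.009},
  {"tx": 15,"ty": 0,"tz": 0,"roll": 0.009},
  {"tx": 20,"ty": 0,"tz": 0,"roll": 0.009},
  {"tx": 25,"ty": 0,"tz": 0,"roll": 0.009},
  {"tx": 30,"ty": 0,"tz": 0,"roll": 0.009},
  {"tx": 35,"ty": 0,"tz": 0,"roll": 0.009},
  {"tx": 40,"ty": 0,"tz": 0,"roll": 0.009},
  {"tx": 45,"ty": 0,"tz": 0,"roll": 0.009},
  {"tx": 50,"ty": 0,"tz": 0,"roll": 0.009},
  {"tx": 55,"ty": 0,"tz": 0,"roll": 0.009},
  {"tx": 60,"ty": 0,"tz": 0,"roll": 0.009},
])

```text
t: 8.55
eef_pos: [598.8, -63.4, 25.6]
tcp_rot: [3.14, 0.001, 1.678]
ft_force: [0.2, -4.5, 4.4]
opening: 0.687
grip_force: 2.8
```

step_arm([
  {"tx": 6,"ty": 0,"tz": 0,"roll": 0},
  {"tx": 12,"ty": 0,"tz": 0,"roll": 0},
  {"tx": 18,"ty": 0,"tz": 0,"roll": 0},
  {"tx": 24,"ty": 0,"tz": 0,"roll": 0},
  {"tx": 30,"ty": 0,"tz": 0,"roll": 0},
  {"tx": 36,"ty": 0,"tz": 0,"roll": 0},
  {"tx": 42,"ty": 0,"tz": 0,"roll": 0},
  {"tx": 48,"ty": 0,"tz": 0,"roll": 0},
  {"tx": 54,"ty": 0,"tz": 0,"roll": 0},
  {"tx": 60,"ty": 0,"tz": 0,"roll": 0},
  {"tx": 66,"ty": 0,"tz": 0,"roll": 0},
  {"tx": 72,"ty": 0,"tz": 0,"roll": 0},
])

```text
t: 9.55
eef_pos: [591.0, 8.3, 25.6]
tcp_rot: [3.14, 0.001, 1.678]
ft_force: [-0.3, -7.4, 4.9]
opening: 0.682
grip_force: 3.3
```

Run:
```python
from h import *
c=optics.read_camera("top"); cv2.imwrite("pics/t3.png",cv2.resize(c["pixels"][110:300,150:430],None,fx=2.7,fy=2.7,interpolation=cv2.INTER_CUBIC)); s=env.state(); print(s["eef_pos"],s["tcp_rot"],s["ft_force"])
p=s["eef_pos"];n=np.array([.9941,.1083]);u=np.array([-.1083,.9941]);print("jig",n@p[:2]-639.4,u@p[:2]+74.3)
```

```text
[590.89820921   9.28553419  25.55744363] [3.13983947e+00 6.96818147e-04 1.67870211e+00] [ 0.32301422 -1.80189944  1.62554446]
jig -50.98246687509891 19.53647348215094
```

View pics/t3.png

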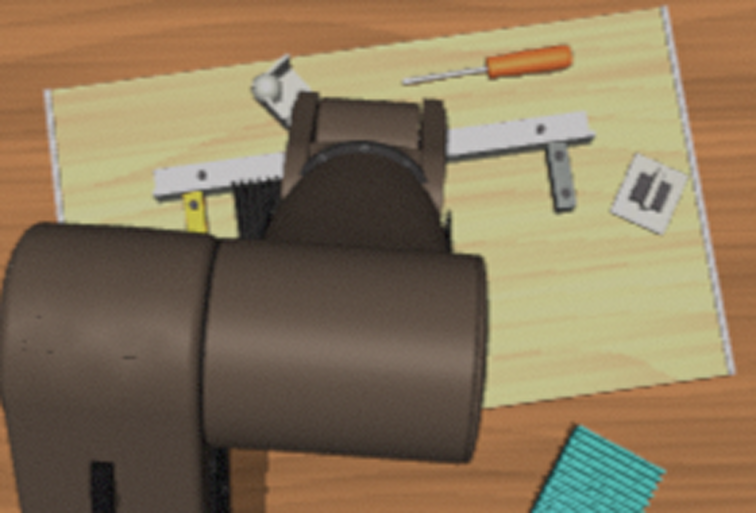

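The block's left edge (crop x≈237) is nearing the yellow stop (crop x≈206), about 30 mm to go, and it is still along the fence. I continue and slow down at contact.

step_arm([
  {"tx": 4,"ty": 0,"tz": 0,"roll": 0},
  {"tx": 8,"ty": 0,"tz": 0,"roll": 0},
  {"tx": 12,"ty": 0,"tz": 0,"roll": 0},
  {"tx": 16,"ty": 0,"tz": 0,"roll": 0},
  {"tx": 20,"ty": 0,"tz": 0,"roll": 0},
  {"tx": 22,"ty": 0,"tz": 0,"roll": 0},
  {"tx": 24,"ty": 0,"tz": 0,"roll": 0},
  {"tx": 25,"ty": 0,"tz": 0,"roll": 0},
  {"tx": 26,"ty": 0,"tz": 0,"roll": 0},
])

```text
t: 10.35
eef_pos: [588.2, 33.7, 25.5]
tcp_rot: [3.14, 0.001, 1.678]
ft_force: [-0.2, -6.7, 6.1]
opening: 0.686
grip_force: 3.8
```

step_arm([
  {"tx": 1,"ty": 0,"tz": 0,"roll": 0},
  {"tx": 2,"ty": 0,"tz": 0,"roll": 0},
])

```text
t: 10.52
eef_pos: [588.0, 35.7, 25.5]
tcp_rot: [3.14, 0.001, 1.678]
ft_force: [-0.9, -6.8, 5.2]
opening: 0.686
grip_force: 3.8
```

step_arm([
  {"tx": 1,"ty": 0,"tz": 0,"roll": 0},
  {"tx": 2,"ty": 0,"tz": 0,"roll": 0},
])

```text
t: 10.68
eef_pos: [587.8, 37.6, 25.5]
tcp_rot: [3.14, 0.001, 1.678]
ft_force: [-0.7, -7.8, 5.6]
opening: 0.686
grip_force: 3.9
```

step_arm([
  {"tx": 1,"ty": 0,"tz": 0,"roll": 0},
  {"tx": 1.5,"ty": 0,"tz": 0,"roll": 0},
])

```text
t: 10.85
eef_pos: [587.6, 39.2, 25.5]
tcp_rot: [3.14, 0.001, 1.678]
ft_force: [0.2, -7.4, 6.0]
opening: 0.679
grip_force: 3.8
```

step_arm([
  {"tx": 0.8,"ty": 0,"tz": 0,"roll": 0},
  {"tx": 1,"ty": 0,"tz": 0,"roll": 0},
])

```text
t: 11.02
eef_pos: [587.5, 40.2, 25.5]
tcp_rot: [3.14, 0.001, 1.678]
ft_force: [-0.4, -7.3, 5.7]
opening: 0.687
grip_force: 3.8
```

step_arm([
  {"tx": 0.8,"ty": 0,"tz": 0,"roll": 0},
  {"tx": 0.8,"ty": 0,"tz": 0,"roll": 0},
])

```text
t: 11.18
eef_pos: [587.6, 40.3, 25.5]
tcp_rot: [3.14, 0.002, 1.679]
ft_force: [-1.3, -13.2, 6.2]
opening: 0.685
grip_force: 6.7
```

step_arm([
  {"tx": 0.8,"ty": 0,"tz": 0,"roll": 0},
  {"tx": 0.8,"ty": 0,"tz": 0,"roll": 0},
])

```text
t: 11.35
eef_pos: [587.6, 40.3, 25.5]
tcp_rot: [3.14, 0.003, 1.679]
ft_force: [-0.5, -19.6, 5.1]
opening: 0.684
grip_force: 9.7
```

step_arm([
  {"tx": -5,"ty": 0,"tz": 0,"roll": 0},
  {"tx": -25,"ty": 0,"tz": 0,"roll": 0},
  {"tx": -45,"ty": 0,"tz": 0,"roll": 0},
  {"tx": -45,"ty": 0,"tz": -40,"roll": 0},
  {"tx": -45,"ty": 0,"tz": -80,"roll": 0},
  {"tx": -45,"ty": 0,"tz": -120,"roll": 0},
  {"tx": -85,"ty": 0,"tz": -140,"roll": 0},
  {"tx": -125,"ty": 0,"tz": -140,"roll": 0},
  {"tx": -165,"ty": 0,"tz": -140,"roll": 0},
  {"tx": -205,"ty": 0,"tz": -140,"roll": 0},
  {"tx": -245,"ty": 0,"tz": -140,"roll": 0},
  {"tx": -285,"ty": 0,"tz": -140,"roll": 0},
])

```text
t: 12.35
eef_pos: [617.2, -242.7, 165.0]
tcp_rot: [3.141, -0.0, 1.678]
ft_force: [0.4, 0.6, -1.1]
opening: 0.681
grip_force: 0.0
```

Run:
```python
from h import *
for n in("top","scene"):
    c=optics.read_camera(n); im=c["pixels"]
    crop=im[110:300,150:430] if n=="top" else im[130:330,130:410]
    cv2.imwrite(f"pics/f_{n}.png",cv2.resize(crop,None,fx=2.7,fy=2.7,interpolation=cv2.INTER_CUBIC))
print(env.state()["t"],env.state()["eef_pos"])
```

```text
12.45 [ 617.28959124 -246.08054082  164.37042596]
```

View pics/f_top.png

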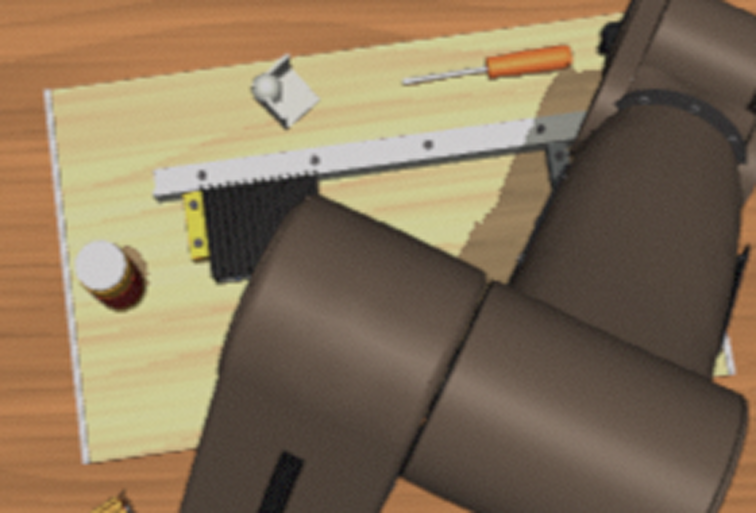

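View pics/f_scene.png

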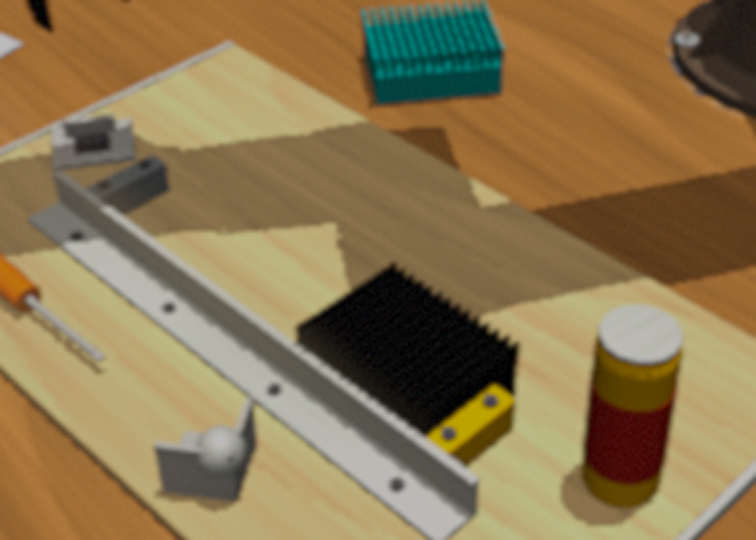

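The top view shows the block against the fence and the yellow stop, with its left side at crop x≈207. The bystanders are undisturbed. A gap under 3 mm at the fence can't be judged from these pictures, so I give the silver side one gentle nudge, which also shows the contact position.

step_arm([
  {"tx": 30,"ty": -7,"tz": 0,"roll": -0.12},
  {"tx": 60,"ty": -14,"tz": 0,"roll": -0.24},
  {"tx": 90,"ty": -21,"tz": 0,"roll": -0.36},
  {"tx": 120,"ty": -28,"tz": 0,"roll": -0.48},
  {"tx": 150,"ty": -35,"tz": 0,"roll": -0.6},
  {"tx": 180,"ty": -42,"tz": 0,"roll": -0.72},
  {"tx": 210,"ty": -49,"tz": 0,"roll": -0.84},
  {"tx": 240,"ty": -56,"tz": 0,"roll": -0.96},
  {"tx": 270,"ty": -63,"tz": 0,"roll": -1.08},
  {"tx": 300,"ty": -70,"tz": 0,"roll": -1.2},
  {"tx": 330,"ty": -77,"tz": 0,"roll": -1.32},
  {"tx": 352,"ty": -84,"tz": 0,"roll": -1.44},
], grip=70)

```text
t: 13.45
eef_pos: [494.8, 102.5, 164.9]
tcp_rot: [3.141, 0.0, 3.125]
ft_force: [-0.3, -0.1, 0.3]
opening: 0.736
grip_force: 0.0
```

step_arm([
  {"tx": 0,"ty": 0,"tz": 0,"roll": -0.12},
  {"tx": 0,"ty": 0,"tz": 0,"roll": -0.131},
  {"tx": 0,"ty": 0,"tz": 0,"roll": -0.131},
  {"tx": 0,"ty": 0,"tz": 0,"roll": -0.131},
])

```text
t: 13.78
eef_pos: [496.3, 99.8, 164.7]
tcp_rot: [3.141, 0.0, -3.038]
ft_force: [0.7, -1.4, -0.6]
opening: 0.738
grip_force: 0.0
```

step_arm([
  {"tx": 0,"ty": -2,"tz": 35,"roll": -0.005},
  {"tx": 0,"ty": -2,"tz": 70,"roll": -0.005},
  {"tx": 0,"ty": -2,"tz": 105,"roll": -0.005},
  {"tx": 0,"ty": -2,"tz": 130,"roll": -0.005},
  {"tx": 0,"ty": -2,"tz": 140,"roll": -0.005},
  {"tx": 0,"ty": -2,"tz": 140,"roll": -0.005},
  {"tx": -6,"ty": -2,"tz": 140,"roll": -0.005},
  {"tx": -12,"ty": -2,"tz": 140,"roll": -0.005},
  {"tx": -18,"ty": -2,"tz": 140,"roll": -0.005},
  {"tx": -22,"ty": -2,"tz": 140,"roll": -0.005},
  {"tx": -25,"ty": -2,"tz": 140,"roll": -0.005},
  {"tx": -26,"ty": -2,"tz": 140,"roll": -0.005},
])

```text
t: 14.78
eef_pos: [523.1, 100.8, 25.2]
tcp_rot: [3.142, 0.001, -3.029]
ft_force: [-0.0, 0.2, 0.2]
opening: 0.736
grip_force: 0.0
```

step_arm([
  {"tx": -1,"ty": 0,"tz": 0,"roll": 0},
  {"tx": -2,"ty": 0,"tz": 0,"roll": 0},
])

```text
t: 14.95
eef_pos: [524.2, 101.0, 24.7]
tcp_rot: [3.141, -0.0, -3.029]
ft_force: [0.6, -0.5, -0.1]
opening: 0.739
grip_force: 0.0
```

step_arm([
  {"tx": -0.8,"ty": 0,"tz": 0,"roll": 0},
  {"tx": -1,"ty": 0,"tz": 0,"roll": 0},
])

```text
t: 15.12
eef_pos: [525.3, 101.1, 24.6]
tcp_rot: [3.142, -0.0, -3.029]
ft_force: [-0.0, -0.1, -0.0]
opening: 0.737
grip_force: 0.0
```

step_arm([
  {"tx": -0.8,"ty": 0,"tz": 0,"roll": 0},
  {"tx": -0.8,"ty": 0,"tz": 0,"roll": 0},
])

```text
t: 15.28
eef_pos: [525.8, 101.1, 24.6]
tcp_rot: [3.141, -0.001, -3.03]
ft_force: [-1.5, 0.4, 0.8]
opening: 0.734
grip_force: 0.7
```

step_arm([
  {"tx": -0.8,"ty": 0,"tz": 0,"roll": 0},
  {"tx": -0.8,"ty": 0,"tz": 0,"roll": 0},
])

```text
t: 15.45
eef_pos: [525.8, 101.2, 24.6]
tcp_rot: [3.141, -0.002, -3.03]
ft_force: [-5.0, -1.4, 3.2]
opening: 0.739
grip_force: 2.6
```

Contact comes at the same position as the earlier flush reading, so the block is against the fence. I retract and hand in.

step_arm([
  {"tx": 8,"ty": 0,"tz": 0,"roll": 0},
  {"tx": 30,"ty": 0,"tz": 0,"roll": 0},
  {"tx": 45,"ty": 0,"tz": 0,"roll": 0},
  {"tx": 45,"ty": 0,"tz": -40,"roll": 0},
  {"tx": 45,"ty": 0,"tz": -80,"roll": 0},
  {"tx": 45,"ty": 0,"tz": -120,"roll": 0},
  {"tx": 45,"ty": -40,"tz": -140,"roll": 0},
  {"tx": 45,"ty": -80,"tz": -140,"roll": 0},
  {"tx": 45,"ty": -120,"tz": -140,"roll": 0},
  {"tx": 45,"ty": -160,"tz": -140,"roll": 0},
  {"tx": 45,"ty": -200,"tz": -140,"roll": 0},
  {"tx": 45,"ty": -200,"tz": -140,"roll": 0},
])

```text
t: 16.45
eef_pos: [505.1, -108.1, 164.6]
tcp_rot: [-3.14, 0.002, -3.033]
ft_force: [-0.6, 0.3, 0.6]
opening: 0.74
grip_force: 0.0
```

Run:
```python
from h import *
c=optics.read_camera("top"); im=c["pixels"]
cv2.imwrite("pics/g.png",cv2.resize(im[110:300,150:430],None,fx=2.7,fy=2.7,interpolation=cv2.INTER_CUBIC))
```

```text
(no output)
```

View pics/g.png

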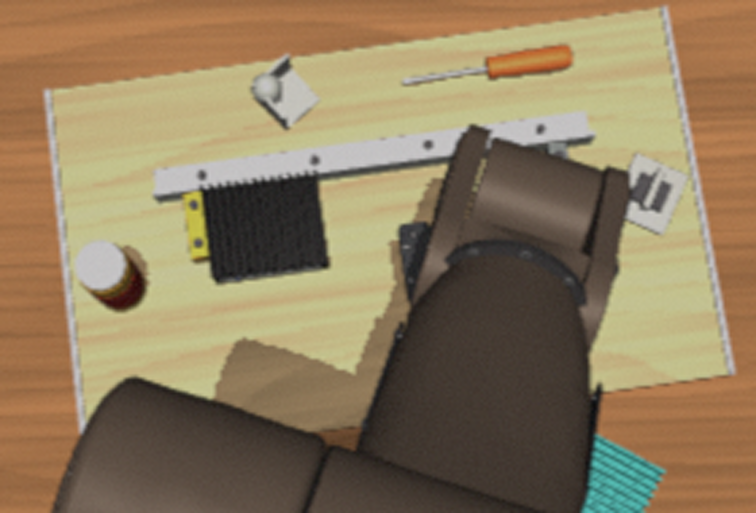

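The block sits square in the corner, at crop (203–328, 175–282), against the fence and the yellow stop. The hand is clear and the bystanders are in place.

```bash
python3 -c "
from cell import env
print(env.job_done())"
```

```text
the job is handed in; nothing more can be done
None
```

I slid the black amplifier block flush along the fence and against the yellow stop, left the bystanders undisturbed and the hand clear, and handed the job in at about 16.5 s; the hand-in call returned no verdict.

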